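# Find the bead case that rattles and hold it out

### The job

One of the three closed blue bead cases on the grey mat has a loose bead rolling about in it. Going through all three from left to right, lift each one clear and rock it end to end, first far end up and then far end down by some 20 degrees each way, to learn which rattles; set the two silent ones level across the narrow wooden ledge without dropping them, leave the other things on the table where they are, and finish holding the rattling case in the gripper, level and still, about a hand's breadth above the middle of the green tray - do not put it down.

Things in the scene. Friction and masses are not known exactly. Their poses are not given: they have to be found in the camera images.
- case_left: Left of three identical-looking sealed cases at the start (left is +y), blue with a white top, 144 mm long (x), 50 wide (y), 46 high, 0.25 to 0.36 kg. Origin: centre of the underside, z up, x away from the robot: steel clasp at the near end (-x), dark hinge strip at the far end. It lies on the mat, along the mat's x. Over 50 mm is free on each side: grip it across its width from above.
- case_middle: Middle of three identical-looking sealed cases at the start (left is +y), blue with a white top, 144 mm long (x), 50 wide (y), 46 high, 0.25 to 0.36 kg. Origin: centre of the underside, z up, x away from the robot: steel clasp at the near end (-x), dark hinge strip at the far end. It lies on the mat, along the mat's x. The loose bead is 32 mm, 0.15 kg; it may be in any of the three cases.
- case_right: Right of three identical-looking sealed cases at the start (left is +y), blue with a white top, 144 mm long (x), 50 wide (y), 46 high, 0.25 to 0.36 kg. Origin: centre of the underside, z up, x away from the robot: steel clasp at the near end (-x), dark hinge strip at the far end. It lies on the mat, along the mat's x. The two silent cases hold a packed block of 0.15 kg.
- mat: grey beading mat, fixed, 230 mm (x) by 420 mm (y), 6 mm thick; origin at the centre of its underside; x away from the robot. In the rattling case the bead rolls 100 mm from end to end once tipped more than about 12 degrees, with a knock, and stays there when levelled again, the moment on the tool then differing by about 0.12 N m; the silent contents do not move
- ledge: narrow raised wooden ledge, fixed to the table beyond the mat, 50 mm deep (x), 280 mm long (y), top 50 mm high; origin at the centre of its underside; it may stand left or right
- ledge_top (a point): centre of the ledge's flat top face, 50 mm above the table; y along the ledge, x across it, z up
- tray: shallow open green tray, fixed to the table beyond the mat, beside the ledge, 120 mm square, 30 mm high, origin at the centre of its underside; it may stand left or right
- vial: small amber glass vial with a white cap, 22 mm across, 55 mm tall, standing on the mat's far part; origin on its underside; a bystander
- dish: small white ceramic bead dish, 40 mm across, 18 mm tall, on the mat's far part; origin on its underside; a bystander
- pincushion: red pincushion on a round wooden foot 72 mm across, 67 mm tall with its pins, left of the mat; origin on its underside; a bystander
- spool: copper-coloured wire spool, 50 mm across, 34 mm tall, left of the mat; origin on its underside; a bystander
- glue: white glue bottle with a red cap, 36 mm across, 100 mm tall, right of the mat; origin on its underside; a bystander
- pliers: small pliers with blue handles, lying flat, 135 mm long, 12 mm high, right of the mat; origin on its underside; a bystander
There are look-alikes about, which are no part of the job. What is shaped like the case_middle but pink or turquoise is not meant.

How it is judged:
By the outcome, as a careful person would: the job done as asked, in the order asked, and still so for the second after the job is handed in, while the arm keeps its last pose, push and grip.
It also fails if it takes over 72 s, if anything falls off the work surface, if the arm or the gripper's body presses on something with over 40 N, if the wrist force passes 120 N, or if a joint passes its speed limit or range.

### The arm

A 6-joint arm with a two-finger parallel gripper is mounted at the origin on the work surface. World frame = base frame: x ahead of the robot, y to its left, z up, the work surface at z = 0. Lengths are in mm, angles in rad, forces in N, time in s.
With the tool pointing down it reaches from about 400 to 925 mm from the base axis. Payload 12.5 kg.
Tool frame: the origin (TCP) lies at the very end of the fingers, on their centre line; the grasp point (between the pads) lies 19 mm behind it; z points along the fingers, y is the direction in which the jaws open and shut (so a half turn about z gives the same grasp; the last joint's range is limited). The gripper opens to 95 mm and grips with 3 to 60 N. Pads are 20 mm wide; open, the fingers measure 119 mm over their backs; the gripper's body (75 mm by 180 mm) begins 59 mm behind the grasp point.
Start: joints at [1.098, 0.491, 1.559, -0, 1.092, -0.106], TCP at [224.128, 583.449, 214.661] pointing down, gripper open.
Joint ranges: [-3.1, 3.1], [-0.84, 2.19], [0.05, 2.79], [-1.13, 4.28], [0.06, 2.93], [-2.69, 2.69]. Speed limits (rad/s): [2.22, 2.22, 2.79, 3.14, 3.14, 3.14].

### API

Orientations are given as [roll, pitch, yaw] about the fixed x, y, z axes, in that order (R = Rz(yaw) Ry(pitch) Rx(roll)).
In Python, from cell import env gives the robot as it stands.
- The arm moves only by the shell command python3 -m pendant 'ROWS'. ROWS is JSON, a list that holds one entry, the list of rows, each a list of 5 numbers: the opening, from 0 (shut) to 1 (fully open), then the shift along the tool's x, y, z in m, then the turn about the tool's z in rad. A call has exactly 8 rows; each row is the pose to reach, as a shift and turn from the pose commanded when the call began, along the tool's axes at that moment; what a row does not reach only later rows make up. A row lasts 1/10 s, in which the tool goes at most 50 mm and 8.59 degrees, less where a joint would pass 70% of its speed; a pose out of reach is approached as far as the arm can. A call with a gripper value outside its range is refused whole. The fingers move at their own pace and stop on an object; the grip force is fixed at half the most. Time passes only in rows, so rows that repeat a pose let the fingers close, or fill a call up. It gives the time, the measured TCP pose, the force and the opening at its end, in the units of the state.
- env.state(): the state, without advancing time (a new reading comes with each control period).
- env.read_camera(name): name is "scene" or "side" or "wrist"; returns a dict with "image" (384x512x3 uint8, blue, green, red), "range_z" (384x512 float32, mm along the optical axis (not along the pixel's ray), 0 where there is no reading), "fx", "fy", "cx", "cy" (pixels), "dist" ([k1, k2, p1, p2, k3] as OpenCV has them; the pictures are not rectified), "rvec" (rotation vector, rad) and "tvec" (3), from world to camera coordinates, as OpenCV has them; the wrist camera has in their place "tool_from_camera" (4x4, takes a point from camera to tool coordinates, whose origin is the TCP and whose axes are the flange's). Camera axes: x right, y down, z forward; pixel columns grow to the right and rows downward; lengths in mm; the calibration is good to about 2 mm. A picture is of the moment at which its call begins: read the wrist's pose just before it.
- env.job_done(): hands the job in, once; it reports no verdict.
The state is a dict: "t": time; "joints": joint angles; "qvel": joint speeds; "tau": joint torques, N m; "eef_pos": TCP position; "tcp_rot": TCP orientation; "ft_force": force on the tool from outside, world axes, zero at the start; "moment": the same for the moment, N m; "opening": opening from 0.0 (shut) to 1.0 (fully open).
Only numpy, scipy, OpenCV 4.12 (cv2) and the standard library are available. Lean on these libraries where they do the work, as an engineer would, in place of code of your own. Each camera call takes 0.05 s, during which the arm holds its last target. There are 200 camera calls.

## Working session

There is one attempt and no reset: what is moved stays moved. The work goes in short steps, Python scripts to look and compute and a shell command to move; the robot and the scene stay as the last step left them, time stands still between calls to the robot, and variables do not carry over. Pictures are saved under pics/ and viewed, about 8 in all and at most 12, crops included, and the job is handed in when it is done.

```bash
ls; mkdir -p pics; python3 -m pendant --help 2>&1 | head -20
cat > h.py <<'E'
import numpy as np, cv2
from cell import env
from scipy.spatial.transform import Rotation as R
def world(c,u,v,z=None,st=None):
    K=np.array([[c['fx'],0,c['cx']],[0,c['fy'],c['cy']],[0,0,1.]])
    n=cv2.undistortPoints(np.array([[[u,v]]],float),K,np.array(c['dist'],float))[0,0]
    d=np.array([n[0],n[1],1.])
    if 'rvec' in c:
        Rm=cv2.Rodrigues(np.array(c['rvec'],float))[0]; o=-Rm.T@np.array(c['tvec'],float).ravel(); d=Rm.T@d
    else:
        T=np.array(c['tool_from_camera']); Rt=R.from_euler('xyz',st['tcp_rot']).as_matrix()
        o=Rt@T[:3,3]+st['eef_pos']; d=Rt@T[:3,:3]@d
    s=c['range_z'][int(round(v)),int(round(u))] if z is None else (z-o[2])/d[2]
    return o+s*d
E
python3 - <<'E'
from h import *
import pickle
s=env.state(); print(s)
c={n:env.read_camera(n) for n in('scene','side','wrist')}
pickle.dump((s,c),open('c0.pkl','wb'))
cv2.imwrite('pics/s0.png',cv2.resize(c['scene']['image'],(800,600)))
cv2.imwrite('pics/d0.png',c['side']['image'])
E
```

```text
pics
invalid input: not JSON, or not a number
{'t': 0.0, 'joints': array([ 1.09839954e+00,  4.91552194e-01,  1.55948628e+00, -5.45336399e-06,
        1.09170358e+00, -1.05608413e-01]), 'qvel': array([ 3.36865096e-04,  1.14665308e-03, -3.13322621e-03,  9.57282379e-06,
       -8.15692024e-04, -8.75500112e-04]), 'tau': array([ 1.43709497e-05, -6.12646794e+01, -2.58168536e+01,  6.93400414e-02,
        4.82434581e-02, -7.61114802e-05]), 'eef_pos': array([224.00137434, 583.19719313, 214.05364484]), 'tcp_rot': array([-3.14044915e+00, -1.16351469e-04,  2.77480673e+00]), 'ft_force': array([0.54656145, 0.32934791, 0.68488704]), 'moment': array([-0.01145694,  0.00894059,  0.01805794]), 'opening': 1.001525386535996}
```

View pics/s0.png

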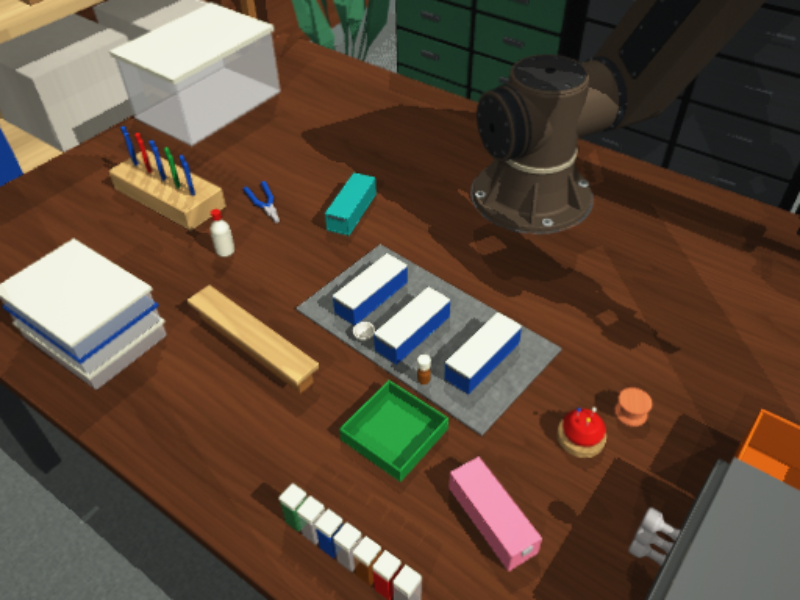

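View pics/d0.png

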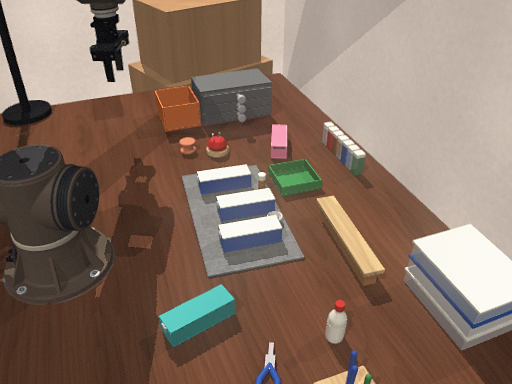

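```bash
cat > loc.py <<'E'
from h import *
import pickle
def cloud(c,st=None):
    K=np.array([[c['fx'],0,c['cx']],[0,c['fy'],c['cy']],[0,0,1.]])
    v,u=np.mgrid[:384,:512]; n=cv2.undistortPoints(np.stack([u,v],-1).reshape(-1,1,2).astype(float),K,np.array(c['dist'],float))[:,0]
    z=c['range_z'].reshape(-1,1); p=np.hstack([n*z,z])
    Rm=cv2.Rodrigues(np.array(c['rvec'],float))[0]
    return ((p-np.array(c['tvec'],float).ravel())@Rm).reshape(384,512,3)
def rep(c,mask,P,name,minA=40):
    n,l,s,_=cv2.connectedComponentsWithStats(mask.astype(np.uint8))
    for i in range(1,n):
        if s[i,4]<minA: continue
        q=P[l==i]; r=cv2.minAreaRect(q[:,:2].astype(np.float32))
        print(name,s[i,4],'c',np.round(r[0],1),'size',np.round(r[1],1),'ang',round(r[2],2),'z',np.round(np.percentile(q[:,2],[5,50,95]),1))
def run(c):
    P=cloud(c); hsv=cv2.cvtColor(c['image'],cv2.COLOR_BGR2HSV); h,s,v=[hsv[...,i].astype(int) for i in range(3)]
    x,y,z=P[...,0],P[...,1],P[...,2]
    reg=(c['range_z']>0)&(x>300)&(x<900)&(abs(y)<500)
    rep(c,reg&(s<60)&(v>150)&(z>44),P,'white')
    rep(c,reg&(h>8)&(h<25)&(s>60)&(v>110)&(z>43)&(z<60),P,'ledge')
    rep(c,reg&(h>45)&(h<75)&(s>100)&(z>-5)&(z<60),P,'tray')
    rep(c,reg&(s<60)&(v<140)&(z>2)&(z<11),P,'mat',300)
if __name__=='__main__':
    s,c=pickle.load(open('c0.pkl','rb'))
    for n in('scene','side'): print(n); run(c[n])
    print(c['wrist']['tool_from_camera'])
E
python3 loc.py
```

```text
scene
white 121 c [ 514.2 -389.9] size [22.9 33.8] ang 53.14 z [47.7 63.4 76.9]
white 3384 c [ 799.1 -406.9] size [156.3 186.1] ang 0.1 z [114.6 119.3 122. ]
white 683 c [445.6 -79.7] size [ 55.5 147.1] ang 85.73 z [48.4 51.8 54.6]
white 783 c [470.9  31.2] size [ 52.8 149.4] ang 85.79 z [48.7 51.8 54.8]
white 411 c [ 800.4 -319.7] size [147.9   8.9] ang 0.35 z [45.4 57.4 69.4]
white 872 c [452.1 162.6] size [ 51.3 150.2] ang 85.84 z [48.3 51.9 54.6]
white 65 c [547.3 107.3] size [19.6 20. ] ang 2.41 z [48.9 59.7 64.3]
white 523 c [850.  137.9] size [90.6 28.3] ang 89.41 z [63.3 70.6 73.3]
white 384 c [850.1 214.4] size [28.8 63. ] ang 0.68 z [62.4 70.9 73.9]
white 187 c [849.6 264.3] size [26.  28.3] ang 89.41 z [66.7 71.3 73.8]
white 226 c [850.7 297. ] size [27.9 26.3] ang 0.99 z [58.1 70.7 73.7]
ledge 1595 c [ 658.5 -172.4] size [284.4  53.6] ang 85.06 z [46.1 49.6 52.3]
tray 2553 c [654.8 128.3] size [122.3 122.6] ang 87.98 z [ 1.2  5.5 29.9]
tray 106 c [858.2  94.2] size [51.1 10. ] ang 78.16 z [ 4.5 30.1 55. ]
mat 5208 c [448.2  39.7] size [420.1 232.7] ang 85.98 z [3.2 6.  8.
[... 387 characters left out ...]
 [ 799.3 -408.9] size [182.5 158.5] ang 89.77 z [117.8 119.9 121.8]
white 303 c [ 506.3 -405.6] size [29.2 34.8] ang 47.13 z [47.1 64.7 77.9]
ledge 1774 c [ 658.  -175.8] size [284.2  53.2] ang 85.36 z [46.4 49.6 51.9]
tray 578 c [653.9 124.6] size [125.9 120.3] ang 87.24 z [ 2.   4.9 30. ]
mat 323 c [470.6 132.8] size [192.8  70.8] ang 18.36 z [3.8 6.1 8.1]
mat 935 c [ 475.3 -117.2] size [214.4 106.4] ang 21.49 z [3.9 6.3 8.4]
[[-2.34160546e-04 -9.68451623e-01 -2.49201522e-01  6.92502158e+01]
 [ 9.99999937e-01 -2.93453678e-04  2.00781920e-04 -3.58296962e-01]
 [-2.67576679e-04 -2.49201459e-01  9.68451631e-01 -1.71515870e+02]
 [ 0.00000000e+00  0.00000000e+00  0.00000000e+00  1.00000000e+00]]
```

```bash
cat > d.py <<'E'
import sys
from h import *
def d(*t):
    s=env.state(); e=np.array(s['eef_pos']); M=R.from_euler('xyz',s['tcp_rot']).as_matrix()
    yaw=np.arctan2(M[1,0],M[0,0]); t=list(t)
    print('t',round(s['t'],2),'pos',e.round(1),'rot',np.round(s['tcp_rot'],3),'F',np.round(s['ft_force'],1),'M',np.round(s['moment'],3),'op',round(s['opening'],3))
    if t:
        sh=M.T@(np.array(t[:3])-e)/1000; print('shift',sh.round(4),'turn',round(-((t[3]-yaw+np.pi)%(2*np.pi)-np.pi),3) if len(t)>3 else '')
d(*map(float,sys.argv[1:]))
E
python3 -m pendant '[[[1,-0.025,-0.02,0,-0.04],[1,-0.065,-0.055,0,-0.1],[1,-0.11,-0.09,0,-0.15],[1,-0.15,-0.13,0,-0.2],[1,-0.19,-0.16,0,-0.25],[1,-0.23,-0.20,0,-0.294],[1,-0.27,-0.23,0,-0.294],[1,-0.31,-0.265,0,-0.294]]]'
python3 d.py 452 161.5 130 3.068
```

```text
t: 0.95
eef_pos: [406.6, 246.0, 214.7]
tcp_rot: [3.141, 0.0, 3.069]
ft_force: [0.5, 0.3, -0.0]
opening: 1.001
t 0.95 pos [406.6 246.  214.7] rot [3.141 0.    3.069] F [ 0.5  0.3 -0. ] M [ 0.017 -0.08  -0.034] op 1.001
shift [-0.0514 -0.081   0.0847] turn 0.001
```

```bash
python3 -m pendant '[[[1,-0.015,-0.025,0.02,0],[1,-0.035,-0.055,0.05,0],[1,-0.0515,-0.081,0.085,0],[1,-0.0515,-0.081,0.12,0],[1,-0.0515,-0.081,0.155,0],[1,-0.0515,-0.081,0.18,0],[1,-0.0515,-0.081,0.196,0],[1,-0.0515,-0.081,0.2,0]]]' && python3 -m pendant '[[[0.3,0,0,0,0],[0.3,0,0,0,0],[0.3,0,0,0,0],[0.3,0,0,0,0],[0.3,0,0,0,0],[0.3,0,0,0,0],[0.3,0,0,0,0],[0.3,0,0,0,0]]]'
python3 d.py
```

```text
t: 1.75
eef_pos: [450.8, 163.1, 13.0]
tcp_rot: [-3.141, -0.003, 3.069]
ft_force: [-0.4, 0.1, -0.1]
opening: 1.002
t: 2.55
eef_pos: [451.6, 163.3, 14.9]
tcp_rot: [3.141, 0.0, 3.069]
ft_force: [-1.2, -0.1, 6.1]
opening: 0.525
t 2.55 pos [451.6 163.3  14.9] rot [3.141 0.    3.069] F [-1.2 -0.1  6.1] M [-0.133  0.189 -0.142] op 0.525
```

```bash
python3 -m pendant '[[[0.3,0,0,-0.01,0],[0.3,0,0,-0.03,0],[0.3,0,0,-0.06,0],[0.3,0,0,-0.1,0],[0.3,0,0,-0.14,0],[0.3,0,0,-0.17,0],[0.3,0,0,-0.185,0],[0.3,0,0,-0.185,0]]]'
python3 -m pendant '[[[0.3,0,0,0,0],[0.3,0,0,0,0],[0.3,0,0,0,0],[0.3,0,0,0,0],[0.3,0,0,0,0],[0.3,0,0,0,0],[0.3,0,0,0,0],[0.3,0,0,0,0]]]'
python3 d.py 588 -180 205 3.068
python3 - <<'E'
from h import *
cv2.imwrite('pics/d1.png',env.read_camera('side')['image'][60:300,100:400])
E
```

```text
t: 3.35
eef_pos: [451.9, 163.5, 201.8]
tcp_rot: [3.14, 0.004, 3.069]
ft_force: [-0.6, -0.3, -3.4]
opening: 0.524
t: 4.15
eef_pos: [451.5, 163.3, 199.6]
tcp_rot: [3.142, 0.0, 3.069]
ft_force: [-0.1, -0.9, -2.6]
opening: 0.525
t 4.15 pos [451.5 163.3 199.6] rot [3.142 0.    3.069] F [-0.1 -0.9 -2.6] M [ 0.035 -0.013  0.02 ] op 0.525
shift [-0.1611 -0.3325 -0.0054] turn 0.001
```

View pics/d1.png

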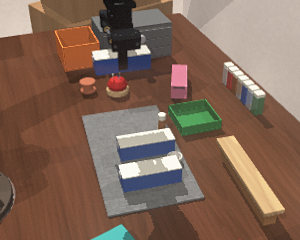

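```bash
python3 -m pendant '[[[0.3,-0.01,-0.02,0,0],[0.3,-0.03,-0.06,0,0],[0.3,-0.052,-0.105,0,0],[0.3,-0.073,-0.15,0,0],[0.3,-0.095,-0.195,0,0],[0.3,-0.115,-0.24,0,0],[0.3,-0.135,-0.28,0,0],[0.3,-0.15,-0.31,0,0]]]' && python3 -m pendant '[[[0.3,-0.008,-0.015,0.02,0],[0.3,-0.011,-0.0225,0.05,0],[0.3,-0.011,-0.0225,0.08,0],[0.3,-0.011,-0.0225,0.105,0],[0.3,-0.011,-0.0225,0.125,0],[0.3,-0.011,-0.0225,0.135,0],[0.3,-0.011,-0.0225,0.137,0],[0.3,-0.011,-0.0225,0.137,0]]]' && python3 -m pendant '[[[0.3,0,0,0.002,0],[0.3,0,0,0.004,0],[0.3,0,0,0.006,0],[0.3,0,0,0.008,0],[0.3,0,0,0.010,0],[0.3,0,0,0.010,0],[0.3,0,0,0.01,0],[0.3,0,0,0.01,0]]]'
python3 d.py 588 -180 38
python3 - <<'E'
from h import *
cv2.imwrite('pics/d2.png',cv2.resize(env.read_camera('side')['image'][150:320,230:430],None,fx=3,fy=3))
E
```

```text
t: 5.0
eef_pos: [579.2, -159.6, 199.4]
tcp_rot: [-3.141, 0.0, 3.067]
ft_force: [0.7, 1.1, -2.9]
opening: 0.526
t: 5.8
eef_pos: [588.2, -180.1, 63.0]
tcp_rot: [-3.142, 0.0, 3.069]
ft_force: [1.0, 0.2, -2.6]
opening: 0.526
t: 6.6
eef_pos: [587.4, -180.1, 54.0]
tcp_rot: [-3.141, -0.0, 3.069]
ft_force: [-8.7, 0.8, 10.9]
opening: 0.526
t 6.6 pos [ 587.4 -180.1   54. ] rot [-3.141 -0.     3.069] F [-8.7  0.8 10.9] M [ 0.091  0.965 -0.026] op 0.526
shift [-0.0006  0.0002  0.016 ] turn
```

View pics/d2.png

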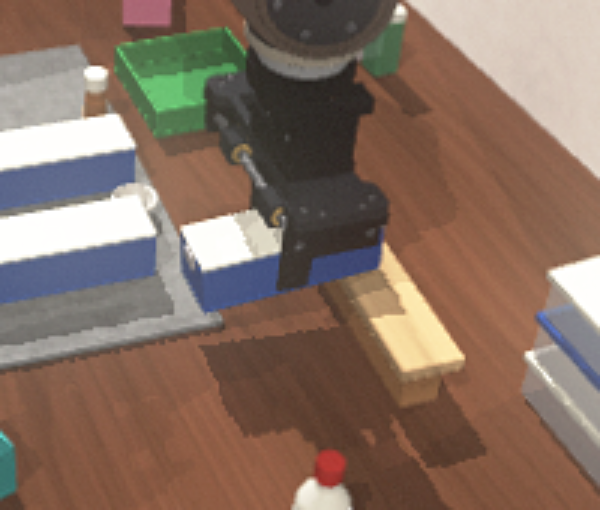

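```bash
python3 -m pendant '[[[0.3,0,0,0.003,0],[0.3,0,0,0.006,0],[0.3,0,0,0.009,0],[0.3,0,0,0.012,0],[0.3,0,0,0.015,0],[0.3,0,0,0.018,0],[0.3,0,0,0.018,0],[0.3,0,0,0.018,0]]]' && python3 -m pendant '[[[0.3,0,0,-0.01,0],[0.3,0,0,-0.03,0],[0.3,0,0,-0.06,0],[0.3,0,0,-0.09,0],[0.3,0,0,-0.1,0],[0.3,0,0,-0.1,0],[0.3,0,0,-0.1,0],[0.3,0,0,-0.1,0]]]'
python3 d.py 725 -170 140
cat > tilt.py <<'E'
from h import *
from loc import cloud
import sys
c=env.read_camera(sys.argv[1] if len(sys.argv)>1 else 'side'); s=env.state()
g=np.array(s['eef_pos']); P=cloud(c)
hsv=cv2.cvtColor(c['image'],cv2.COLOR_BGR2HSV)
L=P-g; M=R.from_euler('xyz',s['tcp_rot']).as_matrix()@np.diag([-1,1,-1]); L=L@M  # x fwd,y left,z up from TCP
near=(abs(L[...,0])<90)&(abs(L[...,1])<45)&(abs(L[...,2]-19)<60)
blue=near&(hsv[...,0]>100)&(hsv[...,0]<130)&(hsv[...,1]>120)
white=near&(hsv[...,1]<50)&(hsv[...,2]>140)
for n,m in(('blue',blue),('white',white)):
    q=L[m]
    if len(q)<15: print(n,len(q)); continue
    mid=np.polyfit(q[:,0],q[:,2],1); print(n,len(q),'tilt deg',np.degrees(np.arctan(mid[0])).round(1),'z0',mid[1].round(1),'x',np.percentile(q[:,0],[1,99]).round(0),'z',np.percentile(q[:,2],[1,99]).round(0))
if len(sys.argv)>2: cv2.imwrite('pics/'+sys.argv[2],c['image'])
E
python3 tilt.py side
```

```text
t: 7.45
eef_pos: [587.3, -180.1, 35.6]
tcp_rot: [-3.142, -0.0, 3.069]
ft_force: [-8.3, 0.3, 6.6]
opening: 0.522
t: 8.25
eef_pos: [587.4, -179.8, 133.1]
tcp_rot: [3.141, -0.002, 3.069]
ft_force: [-1.8, 0.6, -2.7]
opening: 0.524
t 8.25 pos [ 587.4 -179.8  133.1] rot [ 3.141e+00 -2.000e-03  3.069e+00] F [-1.8  0.6 -2.7] M [ 0.055 -0.038  0.013] op 0.524
shift [-0.1365  0.0198 -0.0071] turn 
blue 12
white 611 tilt deg 21.6 z0 45.8 x [-77.  -6.] z [11. 44.]
```

```bash
python3 -m pendant '[[[0.3,-0.015,0.002,-0.004,0],[0.3,-0.045,0.006,-0.007,0],[0.3,-0.08,0.01,-0.007,0],[0.3,-0.115,0.015,-0.007,0],[0.3,-0.1365,0.02,0,0],[0.3,-0.1365,0.02,0.015,0],[0.3,-0.1365,0.02,0.035,0],[0.3,-0.1365,0.02,0.045,0]]]' && python3 -m pendant '[[[0.3,0,0,0.006,0],[0.3,0,0,0.012,0],[0.3,0,0,0.018,0],[0.3,0,0,0.024,0],[0.3,0,0,0.030,0],[0.3,0,0,0.036,0],[0.3,0,0,0.042,0],[0.3,0,0,0.042,0]]]'
python3 d.py 725 -170 36.5
```

```text
t: 9.1
eef_pos: [723.7, -169.7, 86.2]
tcp_rot: [3.14, -0.005, 3.069]
ft_force: [-0.1, -0.1, -1.9]
opening: 0.526
t: 9.9
eef_pos: [728.7, -170.8, 50.9]
tcp_rot: [-3.14, 0.009, 3.069]
ft_force: [6.0, -0.6, 6.7]
opening: 0.524
t 9.9 pos [ 728.7 -170.8   50.9] rot [-3.14   0.009  3.069] F [ 6.  -0.6  6.7] M [-0.023 -0.679 -0.009] op 0.524
shift [0.0039 0.0005 0.0144] turn
```

```bash
python3 -m pendant '[[[0.3,0,0,0.003,0],[0.3,0,0,0.006,0],[0.3,0,0,0.009,0],[0.3,0,0,0.012,0],[0.3,0,0,0.012,0],[0.3,0,0,0.012,0],[0.3,0,0,0.012,0],[0.3,0,0,0.012,0]]]'; python3 d.py 725 -170 36.5;  python3 -m pendant '[[[0.3,0,0,-0.01,0],[0.3,0,0,-0.03,0],[0.3,0,0,-0.06,0],[0.3,0,0,-0.09,0],[0.3,0,0,-0.1,0],[0.3,0,0,-0.1,0],[0.3,0,0,-0.1,0],[0.3,0,0,-0.1,0]]]'
python3 d.py 658 -109 140
python3 tilt.py side; python3 tilt.py scene;python3 d.py
```

```text
t: 10.7
eef_pos: [729.7, -171.0, 40.1]
tcp_rot: [-3.139, 0.012, 3.069]
ft_force: [10.9, 0.1, 11.6]
opening: 0.519
t 10.7 pos [ 729.7 -171.    40.1] rot [-3.139  0.012  3.069] F [10.9  0.1 11.6] M [ 0.113 -1.477 -0.027] op 0.519
shift [0.0048 0.0007 0.0035] turn 
t: 11.5
eef_pos: [724.8, -169.8, 133.6]
tcp_rot: [3.141, -0.003, 3.069]
ft_force: [-0.6, -0.5, -3.5]
opening: 0.524
t 11.5 pos [ 724.8 -169.8  133.6] rot [ 3.141e+00 -3.000e-03  3.069e+00] F [-0.6 -0.5 -3.5] M [ 0.065  0.088 -0.027] op 0.524
shift [ 0.071   0.0558 -0.0061] turn 
blue 82 tilt deg -8.9 z0 23.6 x [-68.  75.] z [ 3. 51.]
white 358 tilt deg -2.8 z0 53.4 x [-69.  -9.] z [48. 59.]
blue 391 tilt deg -5.0 z0 25.8 x [-11.  76.] z [ 0. 44.]
white 500 tilt deg -2.6 z0 49.2 x [-64.  78.] z [37. 57.]
t 11.6 pos [ 725.  -169.9  134. ] rot [ 3.141e+00 -2.000e-03  3.069e+00] F [ 1.1  0.2 -3.4] M [0.106 0.118 0.004] op 0.526
```

```bash
python3 -m pendant '[[[0.3,0,0,0.01,0],[0.3,0,0,0.03,0],[0.3,0.002,0,0.055,0],[0.3,0.002,0,0.07,0],[0.3,0.002,0,0.079,0],[0.3,0.002,0,0.079,0],[0.3,0.002,0,0.079,0],[0.3,0.002,0,0.079,0]]]' && python3 -m pendant '[[[0.3,-0.002,0,0.005,0],[0.3,-0.004,0,0.01,0],[0.3,-0.006,0,0.015,0],[0.3,-0.008,0,0.02,0],[0.3,-0.01,0,0.025,0],[0.3,-0.011,0,0.028,0],[0.3,-0.011,0,0.028,0],[0.3,-0.011,0,0.028,0]]]';python3 d.py;python3 -m pendant '[[[0.3,0,0,-0.01,0],[0.3,0,0,-0.03,0],[0.3,0,0,-0.06,0],[0.3,0,0,-0.09,0],[0.3,0,0,-0.1,0],[0.3,0,0,-0.1,0],[0.3,0,0,-0.1,0],[0.3,0,0,-0.1,0]]]'
python3 d.py
python3 tilt.py side d3.png; python3 d.py;python3 tilt.py scene;python3 d.py
```

```text
t: 12.4
eef_pos: [724.0, -170.0, 57.7]
tcp_rot: [-3.141, 0.002, 3.069]
ft_force: [-0.4, 0.3, -3.4]
opening: 0.523
t: 13.2
eef_pos: [735.6, -170.7, 29.4]
tcp_rot: [-3.141, 0.003, 3.069]
ft_force: [4.8, 0.9, 4.3]
opening: 0.524
t 13.2 pos [ 735.6 -170.7   29.4] rot [-3.141e+00  3.000e-03  3.069e+00] F [4.8 0.9 4.3] M [ 0.178 -0.373 -0.047] op 0.524
t: 14.0
eef_pos: [733.7, -170.4, 126.5]
tcp_rot: [3.141, -0.003, 3.069]
ft_force: [-0.7, -0.1, -2.5]
opening: 0.525
t 14.0 pos [ 733.7 -170.4  126.5] rot [ 3.141e+00 -3.000e-03  3.069e+00] F [-0.7 -0.1 -2.5] M [0.022 0.098 0.005] op 0.525
blue 333 tilt deg -14.5 z0 27.5 x [-73.  65.] z [-4. 64.]
white 292 tilt deg -11.0 z0 56.2 x [-67. -12.] z [55. 72.]
t 14.05 pos [ 733.8 -170.5  126.7] rot [ 3.141e+00 -3.000e-03  3.069e+00] F [ 0.1  0.7 -2.8] M [0.046 0.051 0.005] op 0.523
blue 307 tilt deg -12.9 z0 25.2 x [ 9. 72.] z [-8. 42.]
white 569 tilt deg -15.1 z0 52.9 x [-62.  76.] z [29. 70.]
t 14.1 pos [ 734.  -170.5  127. ] rot [ 3.141e+00 -2.000e-03  3.069e+00] F [-0.3 -0.9 -2.6] M [ 0.048  0.096 -0.003] op 0.524
```

```bash
python3 -m pendant '[[[0.3,0,0,0.02,0],[0.3,0.003,0,0.045,0],[0.3,0.003,0,0.07,0],[0.3,0.001,0,0.08,0],[0.3,-0.001,0,0.088,0],[0.3,-0.003,0,0.096,0],[0.3,-0.005,0,0.104,0],[0.3,-0.005,0,0.104,0]]]' ;python3 -m pendant '[[[0.3,-0.001,0,0,0],[0.3,-0.001,0,0,0],[0.3,0,0,-0.03,0],[0.3,0,0,-0.06,0],[0.3,0,0,-0.09,0],[0.3,0,0,-0.1,0],[0.3,0,0,-0.1,0],[0.3,0,0,-0.1,0]]]'
python3 d.py
python3 tilt.py side d3.png; python3 d.py;python3 tilt.py scene;python3 d.py
```

```text
t: 14.9
eef_pos: [740.2, -171.1, 24.7]
tcp_rot: [-3.141, 0.001, 3.069]
ft_force: [-0.7, 0.2, -3.3]
opening: 0.53
t: 15.7
eef_pos: [738.8, -170.8, 123.2]
tcp_rot: [3.141, -0.002, 3.069]
ft_force: [-0.9, -0.2, -3.8]
opening: 0.523
t 15.7 pos [ 738.8 -170.8  123.2] rot [ 3.141e+00 -2.000e-03  3.069e+00] F [-0.9 -0.2 -3.8] M [0.036 0.083 0.038] op 0.523
blue 443 tilt deg -18.2 z0 28.5 x [-73.  62.] z [-7. 68.]
white 261 tilt deg -15.5 z0 56.5 x [-66.  23.] z [46. 76.]
t 15.75 pos [ 738.7 -170.8  122.6] rot [ 3.141e+00 -3.000e-03  3.069e+00] F [-1.   0.3 -3.4] M [0.04  0.099 0.039] op 0.525
blue 295 tilt deg -14.8 z0 25.5 x [10. 70.] z [-9. 41.]
white 596 tilt deg -18.5 z0 53.8 x [-61.  75.] z [25. 75.]
t 15.8 pos [ 738.8 -170.8  122.5] rot [ 3.141e+00 -3.000e-03  3.069e+00] F [-0.1 -0.1 -2.7] M [ 0.037  0.092 -0.001] op 0.526
```

View pics/d3.png

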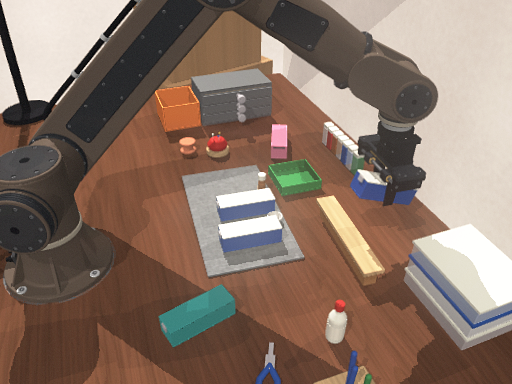

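```bash
python3 -m pendant '[[[0.3,0.015,0.015,-0.01,0],[0.3,0.04,0.042,-0.025,0],[0.3,0.07,0.073,-0.03,0],[0.3,0.1,0.104,-0.03,0],[0.3,0.13,0.135,-0.03,0],[0.3,0.16,0.166,-0.03,0],[0.3,0.19,0.197,-0.03,0],[0.3,0.22,0.228,-0.03,0]]]' && python3 -m pendant '[[[0.3,0.025,0.026,0,0],[0.3,0.05,0.052,0.01,0],[0.3,0.07,0.073,0.03,0],[0.3,0.08,0.083,0.06,0],[0.3,0.08,0.083,0.09,0],[0.3,0.08,0.083,0.11,0],[0.3,0.08,0.083,0.12,0],[0.3,0.08,0.083,0.123,0]]]' ; python3 d.py 452 161.5 7.5
```

```text
t: 16.6
eef_pos: [535.0, 73.5, 153.7]
tcp_rot: [3.142, -0.002, 3.069]
ft_force: [-0.5, 0.9, -2.1]
opening: 0.521
t: 17.4
eef_pos: [462.4, 160.8, 30.4]
tcp_rot: [-3.141, -0.002, 3.069]
ft_force: [-0.0, 0.5, -1.7]
opening: 0.525
t 17.4 pos [462.4 160.8  30.4] rot [-3.141e+00 -2.000e-03  3.069e+00] F [-0.   0.5 -1.7] M [ 0.     0.097 -0.035] op 0.525
shift [ 0.0104 -0.0001  0.023 ] turn
```

```bash
python3 -m pendant '[[[0.3,0.001,0,0.004,0],[0.3,0.003,0,0.008,0],[0.3,0.005,0,0.012,0],[0.3,0.007,0,0.016,0],[0.3,0.009,0,0.02,0],[0.3,0.01,0,0.023,0],[0.3,0.01,0,0.023,0],[0.3,0.01,0,0.023,0]]]' && python3 -m pendant '[[[0.6,0,0,0,0],[0.7,0,0,0,0],[0.85,0,0,0,0],[1,0,0,0,0],[1,0,0,0,0],[1,0,0,-0.02,0],[1,0,0,-0.06,0],[1,0,0,-0.105,0]]]' ; python3 d.py 471.5 30 112
python3 - <<'E'
from h import *
import loc
for n in('scene','side'): loc.run(env.read_camera(n))
E
```

```text
t: 18.2
eef_pos: [452.1, 161.7, 9.2]
tcp_rot: [-3.142, -0.001, 3.069]
ft_force: [-6.8, 1.0, 5.9]
opening: 0.525
t: 19.0
eef_pos: [452.3, 161.5, 114.1]
tcp_rot: [-3.141, -0.003, 3.069]
ft_force: [0.1, -0.0, -0.4]
opening: 0.995
t 19.0 pos [452.3 161.5 114.1] rot [-3.141e+00 -3.000e-03  3.069e+00] F [ 0.1 -0.  -0.4] M [ 0.02   0.027 -0.063] op 0.995
shift [-0.0288 -0.1298  0.0021] turn 
white 125 c [ 513.  -389.7] size [24.3 33.1] ang 62.71 z [46.2 62.8 77.4]
white 3750 c [ 799.1 -407. ] size [156.4 186.2] ang 0.46 z [ 94.3 119.1 121.8]
white 665 c [445.4 -81.8] size [ 54.3 147.8] ang 85.29 z [48.5 51.6 54.6]
white 764 c [471.6  32.3] size [ 51.5 147.9] ang 85.37 z [48.9 51.8 54.8]
white 424 c [ 801.  -319.4] size [148.    9.2] ang 0.55 z [45.  57.4 69.4]
white 782 c [448.  174.3] size [ 74.6 147.3] ang 85.38 z [48.9 51.9 54.8]
white 68 c [546.6 107. ] size [20.7 20.2] ang 4.59 z [47.6 59.6 63.4]
white 536 c [849.8 137. ] size [28.2 90. ] ang 0.24 z [62.1 70.5 73.5]
white 405 c [850.2 213.3] size [64.5 27.8] ang 89.51 z [58.5 70.8 73.3]
white 198 c [849.8 264.8] size [25.  26.9] ang 89
[... 560 characters left out ...]
5.8 147.5] ang 85.99 z [49.3 52.  54.3]
white 58 c [545.4 103.2] size [19.8 19.7] ang 65.32 z [47.6 58.5 61.9]
white 689 c [471.6  28.9] size [ 53.9 148.8] ang 85.24 z [49.6 52.2 54.4]
white 873 c [444.1 -84.9] size [ 53.3 147.5] ang 85.33 z [49.9 52.2 54.2]
white 4483 c [ 799.5 -408.7] size [183.3 158.3] ang 89.44 z [117.9 119.8 121.8]
white 306 c [ 506.2 -405.1] size [29.3 35.2] ang 43.21 z [46.6 64.2 77.9]
ledge 1776 c [ 657.6 -175.2] size [284.4  52.3] ang 85.38 z [46.4 49.6 51.7]
tray 732 c [653.7 124.7] size [127.1 119.2] ang 88.13 z [ 1.7  5.5 30.6]
mat 439 c [479.  153.2] size [238.4 101.3] ang 21.9 z [3.8 6.1 8.4]
mat 1277 c [451.5 -97.4] size [157.3 197.6] ang 85.01 z [3.5 6.  8.2]
```

```bash
python3 -m pendant '[[[1,-0.01,-0.04,0,0],[1,-0.02,-0.085,0,0],[1,-0.029,-0.125,0,0],[1,-0.029,-0.1295,0.02,0],[1,-0.029,-0.1295,0.05,0],[1,-0.029,-0.1295,0.078,0],[1,-0.029,-0.1295,0.09,0],[1,-0.029,-0.1295,0.092,0]]]' && python3 -m pendant '[[[1,0,0,0,0],[0.3,0,0,0,0],[0.3,0,0,0,0],[0.3,0,0,0,0],[0.3,0,0,0,0],[0.3,0,0,0,0],[0.3,0,0,0,0],[0.3,0,0,0,0]]]' && python3 -m pendant '[[[0.3,0,0,-0.01,0],[0.3,0,0,-0.03,0],[0.3,0,0,-0.06,0],[0.3,0,0,-0.1,0],[0.3,0,0,-0.13,0],[0.3,0,0,-0.15,0],[0.3,0,0,-0.15,0],[0.3,0,0,-0.15,0]]]';  python3 d.py 595 -180 170 3.068; python3 tilt.py side; python3 d.py
```

```text
t: 19.9
eef_pos: [471.7, 30.5, 20.3]
tcp_rot: [3.141, -0.003, 3.069]
ft_force: [-1.2, 0.4, -0.3]
opening: 1.004
t: 20.7
eef_pos: [472.4, 30.5, 21.7]
tcp_rot: [3.141, 0.0, 3.069]
ft_force: [0.2, 0.0, 1.9]
opening: 0.523
t: 21.5
eef_pos: [472.0, 30.4, 171.4]
tcp_rot: [3.142, 0.0, 3.069]
ft_force: [0.4, -0.5, -3.4]
opening: 0.526
t 21.5 pos [472.   30.4 171.4] rot [3.142 0.    3.069] F [ 0.4 -0.5 -3.4] M [0.022 0.033 0.036] op 0.526
shift [-0.138  -0.2009  0.0014] turn 0.001
blue 477 tilt deg -0.9 z0 4.8 x [-71.  70.] z [-14.  24.]
white 452 tilt deg 0.8 z0 30.3 x [-72.  71.] z [-13.  33.]
t 21.55 pos [471.8  30.5 170.8] rot [ 3.142e+00 -1.000e-03  3.069e+00] F [-0.7 -0.6 -3.6] M [0.004 0.019 0.023] op 0.523
```

```bash
python3 -m pendant '[[[0.3,-0.012,-0.018,0,0],[0.3,-0.035,-0.05,0,0],[0.3,-0.06,-0.088,0,0],[0.3,-0.085,-0.126,0,0],[0.3,-0.11,-0.162,0,0],[0.3,-0.13,-0.19,0.01,0],[0.3,-0.138,-0.201,0.03,0],[0.3,-0.138,-0.201,0.055,0]]]' && python3 -m pendant '[[[0.3,0,0,0.025,0],[0.3,0,0,0.043,0],[0.3,0,0,0.047,0],[0.3,0.001,0,0.051,0],[0.3,0.0025,0,0.056,0],[0.3,0.004,0,0.061,0],[0.3,0.0055,0,0.066,0],[0.3,0.007,0,0.071,0]]]'; python3 d.py 588 -180 40;python3 tilt.py side;python3 tilt.py scene
```

```text
t: 22.35
eef_pos: [595.8, -182.0, 114.1]
tcp_rot: [3.141, -0.001, 3.067]
ft_force: [0.1, 0.1, -3.0]
opening: 0.523
t: 23.15
eef_pos: [588.3, -179.3, 46.6]
tcp_rot: [3.141, 0.0, 3.069]
ft_force: [-4.0, 3.5, 11.5]
opening: 0.525
t 23.15 pos [ 588.3 -179.3   46.6] rot [3.141 0.    3.069] F [-4.   3.5 11.5] M [0.519 0.357 0.169] op 0.525
shift [ 0.0003 -0.0008  0.0066] turn 
blue 43 tilt deg 19.6 z0 -6.9 x [-59.  70.] z [-29.  23.]
white 669 tilt deg 37.2 z0 47.3 x [-85.  -5.] z [-41.  34.]
blue 521 tilt deg 20.5 z0 7.3 x [-68.  74.] z [-28.  50.]
white 146 tilt deg 39.1 z0 14.7 x [-68.  60.] z [-40.  60.]
```

```bash
python3 -m pendant '[[[0.3,0,0,0.001,0],[0.3,0,0,0.002,0],[0.3,0,0,-0.02,0],[0.3,0,0,-0.05,0],[0.3,0,0,-0.08,0],[0.3,0,0,-0.09,0],[0.3,0,0,-0.09,0],[0.3,0,0,-0.09,0]]]'; python3 d.py 715 -170 136; python3 tilt.py side; python3 d.py; python3 tilt.py scene;  python3 d.py
```

```text
t: 24.05
eef_pos: [587.9, -179.3, 134.3]
tcp_rot: [3.141, -0.002, 3.069]
ft_force: [0.0, 0.4, -3.3]
opening: 0.524
t 24.05 pos [ 587.9 -179.3  134.3] rot [ 3.141e+00 -2.000e-03  3.069e+00] F [ 0.   0.4 -3.3] M [ 0.006 -0.04   0.027] op 0.524
shift [-0.1261  0.0185 -0.0019] turn 
blue 38 tilt deg 20.0 z0 -6.8 x [-36.  71.] z [-25.  25.]
white 614 tilt deg 22.1 z0 37.5 x [-74.  -2.] z [ 2. 36.]
t 24.1 pos [ 587.8 -179.3  134. ] rot [ 3.141e+00 -2.000e-03  3.069e+00] F [-0.2 -0.9 -3.1] M [0.068 0.03  0.02 ] op 0.524
blue 646 tilt deg 20.2 z0 9.4 x [-68.  74.] z [-27.  52.]
white 140 tilt deg 21.8 z0 36.2 x [-72.  59.] z [ 8. 60.]
t 24.15 pos [ 587.8 -179.3  134. ] rot [ 3.141e+00 -2.000e-03  3.069e+00] F [-0.3  0.1 -3.8] M [-0.011  0.012  0.013] op 0.522
```

```bash
python3 -m pendant '[[[0.3,-0.012,0.002,0,0],[0.3,-0.035,0.006,0,0],[0.3,-0.06,0.01,0,0],[0.3,-0.085,0.014,0,0],[0.3,-0.11,0.017,0,0],[0.3,-0.123,0.0185,0.01,0],[0.3,-0.124,0.0185,0.03,0],[0.3,-0.124,0.0185,0.045,0]]]' && python3 -m pendant '[[[0.3,-0.002,0,0.004,0],[0.3,-0.006,0,0.010,0],[0.3,-0.010,0,0.017,0],[0.3,-0.014,0,0.024,0],[0.3,-0.017,0,0.031,0],[0.3,-0.02,0,0.038,0],[0.3,-0.023,0,0.045,0],[0.3,-0.025,0,0.05,0]]]'; python3 d.py; python3 tilt.py scene
```

```text
t: 24.95
eef_pos: [713.1, -169.7, 87.8]
tcp_rot: [3.141, -0.002, 3.069]
ft_force: [-0.7, 0.4, -3.0]
opening: 0.523
t: 25.75
eef_pos: [740.7, -172.2, 42.6]
tcp_rot: [-3.141, 0.006, 3.069]
ft_force: [3.1, 2.7, 8.3]
opening: 0.525
t 25.75 pos [ 740.7 -172.2   42.6] rot [-3.141  0.006  3.069] F [3.1 2.7 8.3] M [ 0.494  0.188 -0.178] op 0.525
blue 240 tilt deg -11.0 z0 12.8 x [-79.  61.] z [-16.  46.]
white 480 tilt deg -13.6 z0 40.8 x [-76.  65.] z [20. 61.]
```

```bash
python3 -m pendant '[[[0.3,0,0,0.004,0],[0.3,-0.001,0,0.007,0],[0.3,-0.002,0,0.009,0],[0.3,-0.003,0,0.010,0],[0.3,-0.003,0,0.010,0],[0.3,-0.003,0,-0.02,0],[0.3,-0.003,0,-0.06,0],[0.3,-0.003,0,-0.09,0]]]'; python3 -m pendant '[[[0.3,0,0,0,0],[0.3,0,0,0,0],[0.3,0,0,0,0],[0.3,0,0,0,0],[0.3,0,0,0,0],[0.3,0,0,0,0],[0.3,0,0,0,0],[0.3,0,0,0,0]]]'; python3 d.py; python3 tilt.py scene;  python3 d.py 658 -110 130; python3 tilt.py side; python3 d.py
```

```text
t: 26.6
eef_pos: [742.3, -172.6, 132.9]
tcp_rot: [-3.141, 0.003, 3.069]
ft_force: [0.5, 0.3, -2.9]
opening: 0.524
t: 27.4
eef_pos: [741.4, -172.2, 130.5]
tcp_rot: [3.142, -0.0, 3.069]
ft_force: [-0.6, -0.5, -3.9]
opening: 0.522
t 27.4 pos [ 741.4 -172.2  130.5] rot [ 3.142 -0.     3.069] F [-0.6 -0.5 -3.9] M [ 0.023 -0.031  0.024] op 0.522
blue 283 tilt deg -17.1 z0 12.0 x [-80.  57.] z [-21.  58.]
white 549 tilt deg -21.7 z0 41.3 x [-70.  64.] z [10. 70.]
t 27.45 pos [ 741.4 -172.2  130.6] rot [3.142 0.    3.069] F [-0.2  0.7 -2.7] M [ 0.045 -0.079  0.012] op 0.524
shift [0.0877 0.0559 0.0006] turn 
blue 507 tilt deg -20.1 z0 17.6 x [-84.  51.] z [-17.  63.]
white 361 tilt deg -20.9 z0 42.7 x [-75.  61.] z [18. 72.]
t 27.5 pos [ 741.4 -172.1  130.6] rot [3.142 0.    3.069] F [-0.   0.3 -2.8] M [ 0.051 -0.005  0.003] op 0.529
```

```bash
python3 -m pendant '[[[0.3,0.012,0.001,0,0],[0.3,0.035,0.004,0,0],[0.3,0.06,0.007,0,0],[0.3,0.085,0.010,0,0],[0.3,0.11,0.013,0.005,0],[0.3,0.1205,0.013,0.02,0],[0.3,0.1205,0.013,0.04,0],[0.3,0.1205,0.013,0.05,0]]]' && python3 -m pendant '[[[0.3,0.001,0,0.004,0],[0.3,0.003,0,0.008,0],[0.3,0.005,0,0.013,0],[0.3,0.007,0,0.018,0],[0.3,0.009,0,0.022,0],[0.3,0.01,0,0.0245,0],[0.3,0.01,0,0.0245,0],[0.3,0.01,0,0.0245,0]]]'; python3 d.py 612 -150 80; python3 tilt.py scene; python3 tilt.py side
```

```text
t: 28.3
eef_pos: [621.7, -150.4, 79.7]
tcp_rot: [3.141, -0.001, 3.069]
ft_force: [-0.0, 0.4, -2.8]
opening: 0.526
t: 29.1
eef_pos: [612.3, -149.7, 57.7]
tcp_rot: [-3.141, 0.001, 3.069]
ft_force: [-6.9, 1.2, 7.2]
opening: 0.523
t 29.1 pos [ 612.3 -149.7   57.7] rot [-3.141e+00  1.000e-03  3.069e+00] F [-6.9  1.2  7.2] M [0.244 0.71  0.027] op 0.523
shift [ 0.0003 -0.0003 -0.0223] turn 
blue 236 tilt deg -4.5 z0 17.6 x [-62.  60.] z [-6. 37.]
white 358 tilt deg -7.4 z0 44.9 x [-80.  61.] z [33. 56.]
blue 293 tilt deg -8.8 z0 17.4 x [-85.  56.] z [-3. 48.]
white 445 tilt deg -7.4 z0 44.8 x [-84.  -9.] z [43. 57.]
```

```bash
python3 -m pendant '[[[0.3,0.003,0,0.001,0],[0.3,0.006,0,0.002,0],[0.3,0.008,0,0.0035,0],[0.3,0.01,0,0.005,0],[0.3,0.011,0,0.006,0],[0.3,0.012,0,0.007,0],[0.3,0.012,0,0.007,0],[0.3,0.012,0,0.007,0]]]'; python3 -m pendant '[[[0.3,0,0,-0.003,0],[0.3,0,0,-0.008,0],[0.3,0,0,-0.02,0],[0.3,0,0,-0.03,0],[0.3,0,0,-0.03,0],[0.3,0,0,-0.03,0],[0.3,0,0,-0.03,0],[0.3,0,0,-0.03,0]]]';python3 tilt.py scene m1.png; python3 tilt.py side;python3 d.py 677 -110 80
```

```text
t: 30.0
eef_pos: [603.0, -149.6, 51.1]
tcp_rot: [-3.14, 0.007, 3.069]
ft_force: [5.7, 0.5, 5.4]
opening: 0.524
t: 30.8
eef_pos: [600.0, -148.8, 78.7]
tcp_rot: [3.141, -0.001, 3.069]
ft_force: [-0.3, -0.1, -4.0]
opening: 0.524
blue 303 tilt deg 9.5 z0 11.2 x [-86.  63.] z [-37.  40.]
white 310 tilt deg 11.2 z0 36.3 x [-89.  63.] z [-27.  49.]
blue 313 tilt deg -5.3 z0 17.6 x [-80.  59.] z [ 1. 41.]
white 471 tilt deg 4.4 z0 49.9 x [-87. -10.] z [-26.  50.]
t 30.9 pos [ 600.1 -148.8   78.7] rot [ 3.141e+00 -1.000e-03  3.069e+00] F [-0.5 -1.5 -2.5] M [0.054 0.039 0.056] op 0.529
shift [-0.0739  0.0443 -0.0013] turn
```

```bash
sed -i 's/near=(abs(L\[...,0\])<90)/near=(abs(L[...,0]-np.clip(L[...,0],-200,200))<1)\&(L[...,2]>-15)\&(abs(L[...,0])<95)/' tilt.py
python3 - <<'E'
import cv2
im=cv2.imread('pics/m1.png'); cv2.imwrite('pics/m1c.png',cv2.resize(im[130:290,110:330],None,fx=3,fy=3,interpolation=cv2.INTER_CUBIC))
E
python3 tilt.py scene;python3 tilt.py side
```

```text
blue 296 tilt deg 3.7 z0 15.5 x [-64.  63.] z [-0. 39.]
white 303 tilt deg -1.8 z0 45.6 x [-78.  63.] z [40. 48.]
blue 309 tilt deg -5.8 z0 18.0 x [-80.  59.] z [ 1. 42.]
white 461 tilt deg -0.9 z0 46.4 x [-83.  -9.] z [42. 51.]
```

View pics/m1c.png

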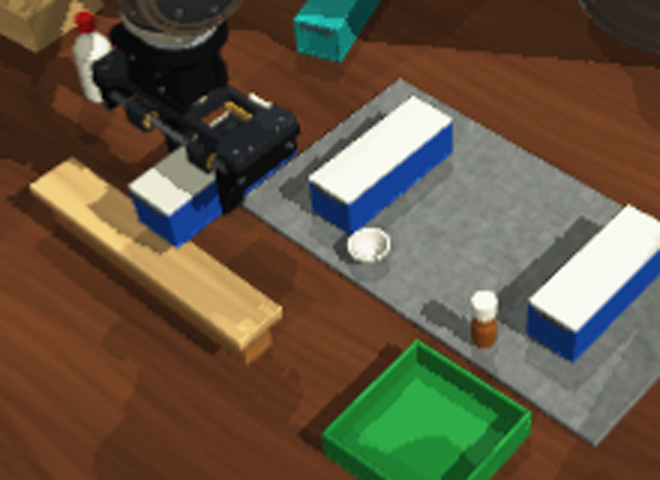

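```bash
python3 -m pendant '[[[0.3,-0.01,0.006,0,0],[0.3,-0.03,0.018,0,0],[0.3,-0.05,0.03,0,0],[0.3,-0.065,0.04,0,0],[0.3,-0.07,0.043,0,0],[0.3,-0.07,0.043,0.008,0],[0.3,-0.07,0.043,0.016,0],[0.3,-0.07,0.043,0.02,0]]]' && python3 -m pendant '[[[0.3,0,0,0.001,0],[0.3,0,0,0.002,0],[0.3,0,0,0.003,0],[0.3,0,0,0.004,0],[0.3,0,0,0.005,0],[0.3,0,0,0.006,0],[0.3,0,0,0.0065,0],[0.3,0,0,0.0065,0]]]'; python3 d.py 673 -111 51;python3 tilt.py scene;python3 tilt.py side
```

```text
t: 31.8
eef_pos: [672.1, -111.3, 57.7]
tcp_rot: [3.141, -0.002, 3.068]
ft_force: [-0.2, -0.9, -2.7]
opening: 0.523
t: 32.6
eef_pos: [673.1, -111.0, 52.6]
tcp_rot: [3.141, -0.0, 3.069]
ft_force: [-0.5, -0.1, -2.7]
opening: 0.526
t 32.6 pos [ 673.1 -111.    52.6] rot [ 3.141 -0.     3.069] F [-0.5 -0.1 -2.7] M [ 0.06  -0.009 -0.01 ] op 0.526
shift [ 0.0001 -0.      0.0016] turn 
blue 274 tilt deg -6.4 z0 23.3 x [10. 63.] z [-1. 40.]
white 371 tilt deg -1.8 z0 45.5 x [-80.  63.] z [39. 50.]
blue 375 tilt deg -5.8 z0 17.8 x [-81.  61.] z [ 1. 41.]
white 416 tilt deg -1.1 z0 46.3 x [-82.  -8.] z [42. 50.]
```

```bash
python3 -m pendant '[[[0.3,0,0,0.0005,0],[0.3,0,0,0.001,0],[0.3,0,0,0.0015,0],[0.3,0,0,0.002,0],[0.3,0,0,0.0025,0],[0.3,0,0,0.003,0],[0.3,0,0,0.003,0],[0.3,0,0,0.003,0]]]'; python3 d.py 673 -111 51
```

```text
t: 33.5
eef_pos: [673.1, -111.1, 50.3]
tcp_rot: [3.142, 0.0, 3.069]
ft_force: [-3.3, 0.3, 5.7]
opening: 0.528
t 33.5 pos [ 673.1 -111.1   50.3] rot [3.142 0.    3.069] F [-3.3  0.3  5.7] M [ 0.154  0.568 -0.028] op 0.528
shift [ 0.0001  0.     -0.0007] turn
```

```bash
python3 -m pendant '[[[0.55,0,0,0,0],[0.6,0,0,0,0],[0.8,0,0,0,0],[0.8,0,0,0,0],[0.8,0,0,-0.01,0],[0.8,0,0,-0.04,0],[0.9,0,0,-0.08,0],[1,0,0,-0.11,0]]]'; python3 d.py 444.8 -82.5 21 3.068
python3 - <<'E'
from h import *
import loc
for n in('scene','side'):
  c=env.read_camera(n); P=loc.cloud(c); hsv=cv2.cvtColor(c['image'],cv2.COLOR_BGR2HSV)
  m=(hsv[...,1]<60)&(hsv[...,2]>140)&(abs(P[...,0]-663)<90)&(abs(P[...,1]+110)<35)&(P[...,2]>70)&(P[...,2]<110)
  q=P[m]; print(np.polyfit(q[:,0],q[:,2],1),q[:,2].mean())
  loc.rep(c,m,P,n)
E
```

```text
t: 34.3
eef_pos: [673.5, -110.9, 162.3]
tcp_rot: [-3.142, 0.002, 3.069]
ft_force: [0.8, -0.7, -0.4]
opening: 0.916
t 34.3 pos [ 673.5 -110.9  162.3] rot [-3.142e+00  2.000e-03  3.069e+00] F [ 0.8 -0.7 -0.4] M [-0.     0.069 -0.029] op 0.916
shift [0.2304 0.0117 0.1409] turn 0.001
[-2.18492677e-03  9.69381853e+01] 95.47645033462496
scene 848 c [ 661.3 -109.7] size [ 53.5 147.5] ang 85.87 z [92.6 95.6 98.2]
[4.30459415e-03 9.29440774e+01] 95.78541284859692
side 809 c [ 662.1 -113.3] size [ 53.5 148.9] ang 85.59 z [93.5 95.9 98. ]
```

```bash
python3 -m pendant '[[[1,0.03,0.002,0,0],[1,0.075,0.004,0,0],[1,0.12,0.006,0,0],[1,0.165,0.009,0,0],[1,0.205,0.011,0.01,0],[1,0.2305,0.012,0.03,0],[1,0.2305,0.012,0.06,0],[1,0.2305,0.012,0.09,0]]]' && python3 -m pendant '[[[1,0,0,0.025,0],[1,0,0,0.042,0],[1,0,0,0.048,0],[1,0,0,0.048,0],[0.3,0,0,0.048,0],[0.3,0,0,0.048,0],[0.3,0,0,0.048,0],[0.3,0,0,0.048,0]]]' && python3 -m pendant '[[[0.3,0,0,0.0,0],[0.3,0,0,-0.01,0],[0.3,0,0,-0.03,0],[0.3,0,0,-0.06,0],[0.3,0,0,-0.1,0],[0.3,0,0,-0.13,0],[0.3,0,0,-0.145,0],[0.3,0,0,-0.145,0]]]';  python3 d.py 592.5 -200 170 3.068; python3 tilt.py side; python3 d.py
```

```text
t: 35.2
eef_pos: [443.7, -82.2, 69.3]
tcp_rot: [-3.141, 0.002, 3.069]
ft_force: [1.2, 0.3, -0.3]
opening: 0.999
t: 36.0
eef_pos: [444.4, -82.4, 22.1]
tcp_rot: [-3.141, 0.001, 3.069]
ft_force: [1.2, 0.2, 0.5]
opening: 0.722
t: 36.8
eef_pos: [444.6, -82.4, 168.9]
tcp_rot: [-3.141, 0.004, 3.069]
ft_force: [-0.0, -0.1, -3.1]
opening: 0.52
t 36.8 pos [444.6 -82.4 168.9] rot [-3.141  0.004  3.069] F [-0.  -0.1 -3.1] M [-0.002  0.011 -0.02 ] op 0.52
shift [-0.156  -0.1065 -0.0004] turn 0.001
blue 3
white 661 tilt deg 0.2 z0 16.8 x [-70.  74.] z [13. 19.]
t 36.85 pos [444.1 -82.3 167.4] rot [-3.141e+00  2.000e-03  3.069e+00] F [ 0.   0.6 -2.8] M [0.008 0.024 0.014] op 0.523
```

```bash
python3 -m pendant '[[[0.3,0,0,0.02,0],[0.3,0,0,0.055,0],[0.3,0,0,0.09,0],[0.3,0,0,0.115,0],[0.3,0,0,0.127,0],[0.3,0,0,0.131,0],[0.3,0,0,0.133,0],[0.65,0,0,0.133,0]]]' && python3 -m pendant '[[[0.65,0,0,0,0],[0.65,0,0,0.005,0],[0.65,0,0,0.011,0],[0.3,0,0,0.011,0],[0.3,0,0,0.011,0],[0.3,0,0,0.011,0],[0.3,0,0,0.011,0],[0.3,0,0,0.011,0]]]' && python3 d.py
```

```text
t: 37.65
eef_pos: [443.6, -82.0, 33.3]
tcp_rot: [3.141, -0.001, 3.069]
ft_force: [0.8, -0.7, -0.1]
opening: 0.563
t: 38.45
eef_pos: [444.1, -82.3, 22.7]
tcp_rot: [3.142, 0.0, 3.069]
ft_force: [0.1, -0.6, -3.6]
opening: 0.525
t 38.45 pos [444.1 -82.3  22.7] rot [3.142 0.    3.069] F [ 0.1 -0.6 -3.6] M [ 0.043  0.026 -0.017] op 0.525
```

```bash
python3 -m pendant '[[[0.3,0,0,-0.01,0],[0.3,0,0,-0.035,0],[0.3,0,0,-0.07,0],[0.3,-0.01,-0.007,-0.1,0],[0.3,-0.03,-0.02,-0.125,0],[0.3,-0.06,-0.04,-0.13,0],[0.3,-0.09,-0.061,-0.13,0],[0.3,-0.12,-0.082,-0.13,0]]]' && python3 -m pendant '[[[0.3,-0.027,-0.018,0,0],[0.3,-0.036,-0.0245,0.015,0],[0.3,-0.036,-0.0245,0.04,0],[0.3,-0.036,-0.0245,0.065,0],[0.3,-0.036,-0.0245,0.078,0],[0.3,-0.036,-0.0245,0.082,0],[0.3,-0.036,-0.0245,0.082,0],[0.3,-0.036,-0.0245,0.082,0]]]'; python3 d.py 592.5 -200 48;python3 -m pendant '[[[0.3,0.001,0,0.003,0],[0.3,0.002,0,0.006,0],[0.3,0.003,0,0.010,0],[0.3,0.004,0,0.014,0],[0.3,0.005,0,0.018,0],[0.3,0.006,0,0.022,0],[0.3,0.007,0,0.0235,0],[0.3,0.007,0,0.0235,0]]]'; python3 d.py; python3 tilt.py side; python3 tilt.py scene
```

```text
t: 39.25
eef_pos: [558.7, -173.6, 154.0]
tcp_rot: [-3.141, 0.001, 3.069]
ft_force: [0.6, -0.0, -3.9]
opening: 0.523
t: 40.05
eef_pos: [592.4, -200.0, 71.8]
tcp_rot: [-3.141, 0.001, 3.069]
ft_force: [0.1, 0.1, -2.5]
opening: 0.527
t 40.05 pos [ 592.4 -200.    71.8] rot [-3.141e+00  1.000e-03  3.069e+00] F [ 0.1  0.1 -2.5] M [0.036 0.011 0.015] op 0.527
shift [-0.      0.      0.0238] turn 
t: 40.85
eef_pos: [585.2, -199.5, 48.2]
tcp_rot: [-3.141, 0.002, 3.069]
ft_force: [-2.5, 0.9, 7.6]
opening: 0.524
t 40.85 pos [ 585.2 -199.5   48.2] rot [-3.141e+00  2.000e-03  3.069e+00] F [-2.5  0.9  7.6] M [ 0.16   0.241 -0.012] op 0.524
blue 33 tilt deg 8.1 z0 0.5 x [-20.  71.] z [-13.  21.]
white 576 tilt deg 16.7 z0 33.5 x [-75.  -4.] z [ 5. 34.]
blue 459 tilt deg 14.2 z0 10.8 x [-68.  75.] z [-14.  46.]
white 235 tilt deg 16.2 z0 35.7 x [ 9. 63.] z [36. 56.]
```

```bash
python3 -m pendant '[[[0.3,0,0,0.003,0],[0.3,0,0,0.0045,0],[0.3,0,0,0.0045,0],[0.3,0,0,-0.02,0],[0.3,0,0,-0.055,0],[0.3,0,0,-0.08,0],[0.3,0,0,-0.09,0],[0.3,0,0,-0.09,0]]]'; python3 d.py 710 -200 138; python3 tilt.py side; python3 d.py; python3 tilt.py scene;  python3 d.py
```

```text
t: 41.75
eef_pos: [585.3, -199.5, 138.1]
tcp_rot: [-3.141, 0.002, 3.069]
ft_force: [0.4, -0.5, -3.7]
opening: 0.524
t 41.75 pos [ 585.3 -199.5  138.1] rot [-3.141e+00  2.000e-03  3.069e+00] F [ 0.4 -0.5 -3.7] M [0.018 0.019 0.019] op 0.524
shift [-0.1244  0.0086  0.0004] turn 
blue 17 tilt deg 6.8 z0 9.6 x [-36.  73.] z [-14.  26.]
white 643 tilt deg 22.8 z0 37.9 x [-74.  -2.] z [ 2. 38.]
t 41.8 pos [ 584.8 -199.3  136.8] rot [3.142 0.    3.069] F [-0.1 -0.2 -2.6] M [ 0.043 -0.019 -0.035] op 0.523
blue 609 tilt deg 18.8 z0 12.1 x [-65.  75.] z [-14.  54.]
white 155 tilt deg 22.6 z0 36.8 x [-70.  60.] z [ 7. 62.]
t 41.85 pos [ 584.5 -199.1  136. ] rot [ 3.141e+00 -1.000e-03  3.069e+00] F [-0.1  0.7 -3.3] M [ 0.092 -0.03  -0.061] op 0.524
```

```bash
python3 -m pendant '[[[0.3,-0.012,0.001,0,0],[0.3,-0.035,0.003,0,0],[0.3,-0.06,0.004,0,0],[0.3,-0.085,0.006,0,0],[0.3,-0.11,0.008,0,0],[0.3,-0.123,0.008,0.01,0],[0.3,-0.125,0.008,0.03,0],[0.3,-0.125,0.008,0.047,0]]]' && python3 -m pendant '[[[0.3,-0.002,0,0.004,0],[0.3,-0.006,0,0.010,0],[0.3,-0.010,0,0.017,0],[0.3,-0.014,0,0.024,0],[0.3,-0.017,0,0.031,0],[0.3,-0.02,0,0.038,0],[0.3,-0.023,0,0.045,0],[0.3,-0.025,0,0.05,0]]]';  python3 -m pendant '[[[0.3,0,0,0.004,0],[0.3,-0.001,0,0.007,0],[0.3,-0.002,0,0.009,0],[0.3,-0.003,0,0.011,0],[0.3,-0.003,0,0.011,0],[0.3,-0.003,0,-0.02,0],[0.3,-0.003,0,-0.06,0],[0.3,-0.003,0,-0.09,0]]]'; python3 -m pendant '[[[0.3,0,0,0,0],[0.3,0,0,0,0],[0.3,0,0,0,0],[0.3,0,0,0,0],[0.3,0,0,0,0],[0.3,0,0,0,0],[0.3,0,0,0,0],[0.3,0,0,0,0]]]'; python3 d.py; python3 tilt.py scene;  python3 d.py 620 -190 80; python3 tilt.py side; python3 d.py
```

```text
t: 42.65
eef_pos: [710.0, -200.1, 87.1]
tcp_rot: [3.141, -0.002, 3.069]
ft_force: [-0.5, -0.5, -2.0]
opening: 0.525
t: 43.45
eef_pos: [737.1, -202.4, 41.9]
tcp_rot: [-3.141, 0.005, 3.069]
ft_force: [3.2, 2.2, 8.8]
opening: 0.526
t: 44.25
eef_pos: [738.7, -202.8, 132.3]
tcp_rot: [-3.141, 0.002, 3.069]
ft_force: [0.6, -0.4, -2.1]
opening: 0.524
t: 45.05
eef_pos: [738.2, -202.5, 130.0]
tcp_rot: [3.141, -0.0, 3.069]
ft_force: [-0.4, 0.4, -2.9]
opening: 0.523
t 45.05 pos [ 738.2 -202.5  130. ] rot [ 3.141 -0.     3.069] F [-0.4  0.4 -2.9] M [ 0.013 -0.038 -0.024] op 0.523
blue 267 tilt deg -15.7 z0 12.7 x [-80.  58.] z [-14.  52.]
white 533 tilt deg -23.3 z0 41.8 x [-68.  65.] z [10. 72.]
t 45.1 pos [ 738.2 -202.5  130.1] rot [3.141 0.    3.069] F [ 0.  -0.4 -2.2] M [ 0.001  0.005 -0.026] op 0.524
shift [0.1188 0.0039 0.0501] turn 
blue 388 tilt deg -20.4 z0 18.8 x [-83.  54.] z [-11.  66.]
white 359 tilt deg -22.3 z0 43.4 x [-72.  62.] z [15. 73.]
t 45.15 pos [ 738.2 -202.5  130.1] rot [3.142 0.    3.069] F [-0.3 -0.4 -2.8] M [ 0.002  0.01  -0.011] op 0.526
```

```bash
python3 -m pendant '[[[0.3,0.012,0,0,0],[0.3,0.035,0,0,0],[0.3,0.06,0,0,0],[0.3,0.085,0,0,0],[0.3,0.105,0,0.005,0],[0.3,0.111,0,0.02,0],[0.3,0.111,0,0.04,0],[0.3,0.111,0,0.05,0]]]' && python3 -m pendant '[[[0.3,0.003,0,0.004,0],[0.3,0.006,0,0.008,0],[0.3,0.009,0,0.012,0],[0.3,0.012,0,0.016,0],[0.3,0.015,0,0.02,0],[0.3,0.018,0,0.0235,0],[0.3,0.02,0,0.0245,0],[0.3,0.022,0,0.0245,0]]]'; python3 d.py; python3 tilt.py scene; python3 tilt.py side
```

```text
t: 45.95
eef_pos: [627.0, -194.3, 79.1]
tcp_rot: [3.141, -0.001, 3.069]
ft_force: [-0.1, -0.2, -3.1]
opening: 0.527
t: 46.75
eef_pos: [607.5, -193.4, 57.2]
tcp_rot: [-3.14, 0.005, 3.069]
ft_force: [5.2, -0.4, 4.7]
opening: 0.523
t 46.75 pos [ 607.5 -193.4   57.2] rot [-3.14   0.005  3.069] F [ 5.2 -0.4  4.7] M [-0.035 -1.505 -0.051] op 0.523
blue 269 tilt deg -1.3 z0 15.8 x [-44.  68.] z [-5. 37.]
white 353 tilt deg -6.5 z0 45.2 x [-73.  69.] z [32. 52.]
blue 410 tilt deg -8.9 z0 16.6 x [-78.  62.] z [-4. 46.]
white 442 tilt deg -4.8 z0 47.0 x [-78. -10.] z [44. 56.]
```

```bash
python3 -m pendant '[[[0.3,0.002,0,0.002,0],[0.3,0.004,0,0.004,0],[0.3,0.005,0,0.006,0],[0.3,0.005,0,0.006,0],[0.3,0.005,0,0.003,0],[0.3,0.005,0,-0.008,0],[0.3,0.005,0,-0.02,0],[0.3,0.005,0,-0.025,0]]]';python3 tilt.py scene; python3 tilt.py side;python3 d.py 661 -238 79
```

```text
t: 47.65
eef_pos: [600.7, -192.5, 82.2]
tcp_rot: [-3.141, 0.001, 3.069]
ft_force: [0.0, -0.2, -1.9]
opening: 0.526
blue 349 tilt deg 5.3 z0 14.9 x [-68.  70.] z [ 1. 41.]
white 337 tilt deg -2.1 z0 46.4 x [10. 70.] z [38. 49.]
blue 143 tilt deg -4.0 z0 14.7 x [-74.  67.] z [ 2. 41.]
white 476 tilt deg -1.1 z0 46.5 x [-76.  -8.] z [41. 50.]
t 47.75 pos [ 600.8 -192.5   81.8] rot [-3.141e+00  1.000e-03  3.069e+00] F [-0.3  0.1 -3.1] M [ 0.028 -0.004 -0.032] op 0.524
shift [-0.0633 -0.041   0.0029] turn
```

```bash
python3 -m pendant '[[[0.3,-0.01,-0.007,0,0],[0.3,-0.027,-0.019,0,0],[0.3,-0.045,-0.032,0,0],[0.3,-0.056,-0.039,0,0],[0.3,-0.058,-0.041,0.004,0],[0.3,-0.058,-0.041,0.013,0],[0.3,-0.058,-0.041,0.021,0],[0.3,-0.058,-0.041,0.025,0]]]' && python3 -m pendant '[[[0.3,0,0,0.001,0],[0.3,0,0,0.002,0],[0.3,0,0,0.003,0],[0.3,0,0,0.004,0],[0.3,0,0,0.005,0],[0.3,0,0,0.006,0],[0.3,0,0,0.0065,0],[0.3,0,0,0.0065,0]]]'; python3 d.py 656 -237.5 50.3;python3 tilt.py side
```

```text
t: 48.55
eef_pos: [654.4, -236.9, 54.2]
tcp_rot: [3.141, -0.002, 3.069]
ft_force: [-0.1, 0.6, -3.1]
opening: 0.528
t: 49.35
eef_pos: [655.5, -237.6, 50.3]
tcp_rot: [-3.141, 0.001, 3.069]
ft_force: [-3.9, 1.7, 7.4]
opening: 0.524
t 49.35 pos [ 655.5 -237.6   50.3] rot [-3.141e+00  1.000e-03  3.069e+00] F [-3.9  1.7  7.4] M [0.343 0.619 0.013] op 0.524
shift [-0.0005  0.0001  0.    ] turn 
blue 116 tilt deg 1.5 z0 19.9 x [-74.  27.] z [ 2. 42.]
white 499 tilt deg 0.5 z0 46.8 x [-76.  -8.] z [39. 49.]
```

```bash
python3 -m pendant '[[[0.55,0,0,0,0],[0.6,0,0,0,0],[0.8,0,0,0,0],[0.8,0,0,0,0],[0.8,0,0,-0.01,0],[0.8,0,0,-0.04,0],[0.9,0,0,-0.08,0],[1,0,0,-0.12,0]]]'; python3 d.py 447.3 161.5 130 3.068
python3 - <<'E'
from h import *
import loc
for n in('scene','side'):
  c=env.read_camera(n); P=loc.cloud(c); hsv=cv2.cvtColor(c['image'],cv2.COLOR_BGR2HSV)
  cv2.imwrite('pics/'+n+'9.png',c['image'])
  for y in(-110,-238):
    m=(hsv[...,1]<60)&(hsv[...,2]>140)&(abs(P[...,0]-660)<90)&(abs(P[...,1]-y)<35)&(P[...,2]>70)&(P[...,2]<110)
    q=P[m]; print(np.polyfit(q[:,0],q[:,2],1)[0],q[:,2].mean())
    loc.rep(c,m,P,n)
E
```

```text
t: 50.2
eef_pos: [655.2, -237.2, 170.9]
tcp_rot: [3.141, -0.0, 3.069]
ft_force: [0.1, -0.1, 0.2]
opening: 0.915
t 50.2 pos [ 655.2 -237.2  170.9] rot [ 3.141 -0.     3.069] F [ 0.1 -0.1  0.2] M [ 0.065 -0.04   0.003] op 0.915
shift [0.2363 0.3826 0.0412] turn 0.001
-0.0026174609450877783 95.57640761785373
scene 933 c [ 662.3 -109.8] size [ 54.6 147.1] ang 84.97 z [92.6 95.7 98.3]
0.0005939502222253661 95.41650250174332
scene 808 c [ 651.9 -235.2] size [ 55.9 149. ] ang 84.67 z [92.1 95.5 98.3]
0.005559535307195023 95.76366101111542
side 827 c [ 662.  -112.9] size [ 53.8 149.5] ang 86.44 z [92.7 95.9 98. ]
0.0033458247392768705 95.5955089139671
side 1062 c [ 652.3 -240.2] size [ 53.7 149. ] ang 86.08 z [93.  95.8 97.7]
```

```bash
python3 -m pendant '[[[1,0.012,0.02,0,0],[1,0.035,0.057,0,0],[1,0.06,0.097,0,0],[1,0.085,0.138,0,0],[1,0.11,0.178,0,0],[1,0.135,0.218,0,0],[1,0.16,0.259,0,0],[1,0.185,0.3,0,0]]]' && python3 -m pendant '[[[1,0.025,0.04,0,0],[1,0.045,0.073,0.01,0],[1,0.0515,0.0825,0.035,0],[1,0.0515,0.0825,0.07,0],[1,0.0515,0.0825,0.105,0],[1,0.0515,0.0825,0.135,0],[1,0.0515,0.0825,0.15,0],[1,0.0515,0.0825,0.155,0]]]' && python3 -m pendant '[[[1,0,0,0,0],[0.3,0,0,0,0],[0.3,0,0,0,0],[0.3,0,0,0,0],[0.3,0,0,0,0],[0.3,0,0,0,0],[0.3,0,0,0,0],[0.3,0,0,0,0]]]'; python3 d.py
```

```text
t: 51.1
eef_pos: [491.4, 76.6, 169.3]
tcp_rot: [3.141, 0.0, 3.068]
ft_force: [1.0, -1.1, -0.4]
opening: 1.001
t: 51.9
eef_pos: [446.6, 161.1, 12.8]
tcp_rot: [-3.141, -0.002, 3.069]
ft_force: [-0.4, 0.9, -0.1]
opening: 1.001
t: 52.7
eef_pos: [447.4, 161.2, 14.2]
tcp_rot: [3.141, 0.0, 3.069]
ft_force: [-0.4, 0.8, 2.8]
opening: 0.523
t 52.7 pos [447.4 161.2  14.2] rot [3.141 0.    3.069] F [-0.4  0.8  2.8] M [0.173 0.062 0.026] op 0.523
```

```bash
python3 -m pendant '[[[0.3,0,0,-0.008,0],[0.3,0,0,-0.025,0],[0.3,0,0,-0.05,0],[0.3,0,0,-0.075,0],[0.3,0,0,-0.097,0],[0.3,0,0,-0.11,0],[0.3,0,0,-0.114,0],[0.3,0,0,-0.114,0]]]' && python3 -m pendant '[[[0.3,0,0,0,0],[0.3,0,0,0,0],[0.3,0,0,0,0],[0.3,0,0,0,0],[0.3,0,0,0,0],[0.3,0,0,0,0],[0.3,0,0,0,0],[0.3,0,0,0,0]]]'; python3 d.py 654.3 126.5 128 3.076; python3 tilt.py side; python3 d.py;python3 tilt.py scene; python3 d.py
```

```text
t: 53.5
eef_pos: [447.2, 161.1, 128.5]
tcp_rot: [3.141, 0.001, 3.069]
ft_force: [-0.4, 0.6, -2.8]
opening: 0.525
t: 54.3
eef_pos: [447.4, 161.1, 128.1]
tcp_rot: [3.141, 0.0, 3.069]
ft_force: [0.6, -0.1, -3.4]
opening: 0.525
t 54.3 pos [447.4 161.1 128.1] rot [3.141 0.    3.069] F [ 0.6 -0.1 -3.4] M [ 0.036  0.033 -0.003] op 0.525
shift [-2.089e-01 -1.950e-02  2.000e-04] turn -0.007
blue 577 tilt deg -0.1 z0 12.2 x [-71.  71.] z [-7. 32.]
white 325 tilt deg -0.2 z0 37.8 x [-71.  72.] z [34. 41.]
t 54.35 pos [447.4 161.1 128.2] rot [3.141 0.    3.069] F [-0.5 -0.7 -2.8] M [-0.006  0.091  0.003] op 0.525
blue 375 tilt deg 2.2 z0 9.2 x [-51.  74.] z [-8. 31.]
white 554 tilt deg -0.1 z0 37.5 x [-66.  73.] z [34. 41.]
t 54.4 pos [447.3 161.1 128.2] rot [3.142 0.    3.069] F [ 0.3  0.5 -2.9] M [0.044 0.048 0.044] op 0.524
```

```bash
python3 -m pendant '[[[0.3,-0.004,0,0,0],[0.3,-0.014,-0.001,0,0],[0.3,-0.03,-0.003,0,0],[0.3,-0.052,-0.005,0,0],[0.3,-0.077,-0.007,0,-0.003],[0.3,-0.104,-0.01,0,-0.005],[0.3,-0.131,-0.012,0,-0.007],[0.3,-0.156,-0.015,0,-0.007]]]' && python3 -m pendant '[[[0.3,-0.021,-0.002,0,0],[0.3,-0.036,-0.0035,0,0],[0.3,-0.046,-0.0045,0,0],[0.3,-0.051,-0.0045,0,0],[0.3,-0.053,-0.0045,0,0],[0.3,-0.053,-0.0045,0,0],[0.3,-0.053,-0.0045,0,0],[0.3,-0.053,-0.0045,0,0]]]' && python3 -m pendant '[[[0.3,0,0,0,0],[0.3,0,0,0,0],[0.3,0,0,0,0],[0.3,0,0,0,0],[0.3,0,0,0,0],[0.3,0,0,0,0],[0.3,0,0,0,0],[0.3,0,0,0,0]]]'
python3 - <<'E'
from h import *
M=[]
for i in range(16):
    env.read_camera('side'); M.append(env.state()['moment'])
print(np.mean(M,0),np.std(M,0))
E
python3 d.py 654.3 126.5 128; python3 tilt.py scene f1.png; python3 tilt.py side
```

```text
t: 55.2
eef_pos: [603.8, 134.3, 128.0]
tcp_rot: [3.141, 0.0, 3.076]
ft_force: [0.7, -0.5, -3.1]
opening: 0.529
t: 56.0
eef_pos: [654.1, 127.0, 128.3]
tcp_rot: [3.142, -0.0, 3.076]
ft_force: [0.6, 0.4, -3.1]
opening: 0.524
t: 56.8
eef_pos: [654.4, 126.8, 128.1]
tcp_rot: [3.142, -0.0, 3.076]
ft_force: [0.3, -0.3, -2.7]
opening: 0.523
[0.0224478  0.04603468 0.00167149] [0.0260623  0.03390541 0.02825448]
t 57.6 pos [654.4 126.8 128.1] rot [3.142 0.    3.076] F [ 0.2 -0.4 -2.5] M [ 0.091  0.013 -0.056] op 0.526
shift [ 0.0001 -0.0003  0.0001] turn 
blue 366 tilt deg -0.7 z0 12.5 x [-14.  74.] z [-7. 32.]
white 670 tilt deg 0.1 z0 37.3 x [-53.  73.] z [33. 41.]
blue 348 tilt deg -2.8 z0 9.0 x [-72.  62.] z [-7. 31.]
white 292 tilt deg -0.6 z0 37.1 x [-71.  70.] z [33. 40.]
```

View pics/f1.png

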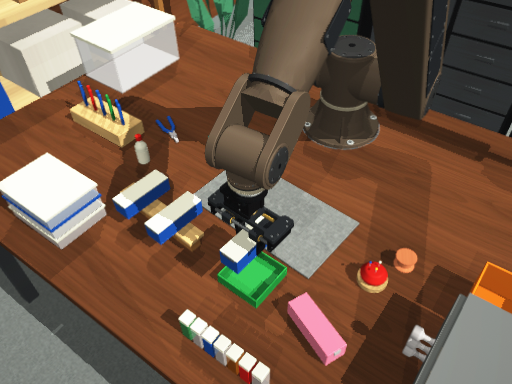

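```bash
python3 -c "
from cell import env
print(env.job_done())"
```

```text
the job is handed in; nothing more can be done
None
```

The left case rattles. It is now in the gripper, level and still, about 90 mm above the rim of the green tray at its middle. The middle and right cases are set down across the ledge. I handed the job in at about 58 s.

**How I rocked them:** the moves allow no tilt. I lifted each case and pressed one end on the ledge so that it turned between the pads, then lifted it clear in that tilt.

| Case | Far end up | Far end down | Moment change, up to down | Result |
|---|---|---|---|---|
| Left | 21.6° | 18.5° (three presses needed) | from about −0.04 to +0.09 N m | rattles |
| Middle | 21.5° | 21° | from about 0 to −0.04 N m | silent |
| Right | 22.5° | 23° | none within the noise | silent |

**Last checks:**
- **On the ledge:** both tops read within 0.3° of level and lie within about 1 mm of the ledge's centre line.
- **In the gripper:** the held case reads within 1° of level.
- **Other things:** in the last picture the things in view looked unmoved.

**What was less clean:**
- **Weak first readings:** the moment noise is about 0.03 N m. The left case's far-end-up value is a single reading, and its first-lift reading (−0.013) showed nothing clear. The final average with the case level was +0.046 N m, against about 0.06 expected. The verdict rests on the left case's change and on the other two showing none.
- **Slipping:** the cases slid a few millimetres in the pads while being pressed.
- **Left case put back:** between rocking it and the final lift, I set it on the mat slightly tilted, so one end dropped about 15 mm when I let go.
- **Right case gripped twice:** I lifted it before the fingers had fully closed, so I put it back down and gripped it again.

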